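Put two spare globe bulbs away in the sloping rack and close the keeper

ROBOT

A 7-joint arm with a two-finger parallel gripper is mounted at the origin on a cart in front of the work surface, level with it; the furniture and walls round the work are solid. World frame = base frame: x ahead of the robot, y to its left, z up, the work surface at z = 0. Lengths are in m, angles in rad, forces in N, time in s.
With the tool pointing down it reaches from about 0.425 to 0.925 m from the base axis. Payload 6.8 kg.
Tool frame: the origin (TCP) lies at the very end of the fingers, on their centre line; the grasp point (between the pads) lies 19 mm behind it (r.tcp_to_grasp is the distance from the TCP to the grasp point, in m); z points along the fingers, y is the line along which they close (so a half turn about z gives the same grasp; the last joint's range is limited). The gripper opens to 85 mm and grips with 20 to 120 N. Pads are 22 mm wide; open, the fingers measure 114 mm over their backs; the gripper's body (76 mm by 85 mm) begins 54 mm behind the grasp point. The pads swing forward as they close: fully open they stand 13 mm farther back than shut.
Start: joints at [-0.108, 0.477, 0.022, 1.555, -0.011, 1.109, -0.083], TCP at [0.675, 0, 0.231] pointing down, gripper open.
Joint ranges: [-2.96, 2.96], [-0.34, 2.1], [-1.41, 1.46], [0.24, 2.44], [-1.37, 4.51], [0.17, 1.92], [-2.96, 2.96]. Speed limits (rad/s): [2.39, 2.39, 3.14, 3.14, 3.14, 3.14, 3.14].

INTERFACE

Orientations are given as a rotation vector (axis times angle).
In Python, from bench import r gives the robot as it stands.
- The arm moves only by the tool step_arm, never from a script. Its argument "moves" is a list of rows, each a list of 7 numbers: the shift along the tool's x, y, z in mm, then the turn, a rotation vector about the tool's x, y, z in rad, then the finger opening in mm, from 0 to 85.4. A call has 1 to 8 rows; each row is the pose to reach, as a shift and turn from the pose commanded when the call began, along the tool's axes at that moment; what a row does not reach only later rows make up. A row lasts 1/10 s, in which the tool goes at most 50 mm and 8.59 degrees, less where a joint would pass 70% of its speed; a pose out of reach is approached as far as the arm can. A call with a gripper value outside its range is refused whole. The fingers move at their own pace and stop on an object; "grip_force" is the grip in N (left out, the last holds). Time passes only in rows, so rows that repeat a pose let the fingers close. It gives the time, the measured TCP pose, the force, the opening and the grip force at its end, in the units of the state.
- r.get_obs(): the state, without advancing time (a new reading comes with each control period).
- r.grab_frame(name): name is "scene" or "side" or "wrist"; returns a dict with "image" (480x640x3 uint8, red, green, blue), "depth" (480x640 float32, m along the optical axis (not along the pixel's ray), 0 where there is no reading), "mtx" (3x3 intrinsics, pixels), "rvec" (rotation vector, rad) and "tvec" (3), from world to camera coordinates, as OpenCV has them. Camera axes: x right, y down, z forward; pixel columns grow to the right and rows downward; lengths in m; the calibration is good to about 2 mm. The wrist camera is an equidistant fisheye: a pixel r from the principal point sees the ray r / f radians off the axis. A picture is of the moment at which its call begins.
- r.hand_in(): hands the job in; it is judged then, once.
The state is a dict: "clock": time; "joints": joint angles; "qvel": joint speeds; "tau": joint torques, N m; "tcp_pos": TCP position; "orientation": TCP orientation; "contact_force": force on the tool from outside, world axes, zero at the start; "moment": the same for the moment, N m; "grip_width": finger opening in m; "gripper_force": force on a finger pad.
Only numpy, scipy, OpenCV 4.12 (cv2) and the standard library are available. Lean on these libraries where they do the work, as an engineer would, in place of code of your own. Each camera call takes 0.05 s, during which the arm holds its last target. There are 200 camera calls.

TASK

Put the two spare globe bulbs away in the sloping bulb rack: lay each on its side in the moulded pocket of its own size, glass down in the dimple and metal cap at the upper end, holding it by the cap and setting it down gently because the glass is thin. When both lie snugly, swing the wire keeper over from the back until it is fully down across their necks, and leave the tin, the dosing cup and the tape where they stand.

Things in the scene. Friction and masses are not known exactly. Their poses are not given: they have to be found in the camera images.
- large_bulb: larger of two opal white globe light bulbs: globe 74 mm across, 119 mm long over all, 75 g (varies). Origin in the globe's centre, x axis along the bulb to its cap. Metal cap 27 mm across, from 52 to 80 mm from the origin; neck between globe and cap 29 mm. Starts lying on globe and cap rim, axis dipping 18 degrees towards the cap. Thin glass: hold by the cap
- large_bulb_cap (a point): on the axis of the larger bulb, in the middle of its metal cap, 67 mm from the globe's centre
- small_bulb: smaller of two opal white globe light bulbs: globe 54 mm across, 93 mm long over all, 50 g (varies). Origin in the globe's centre, x axis along the bulb to its cap. Metal cap 27 mm across, from 36 to 64 mm from the origin; neck between globe and cap 29 mm. Starts lying on globe and cap rim, axis dipping 13 degrees towards the cap. Thin glass: hold by the cap
- small_bulb_cap (a point): on the axis of the smaller bulb, in the middle of its metal cap, 51 mm from the globe's centre
- rack: fixed wooden rack, 255 mm wide (y), 175 mm deep (x), sloping up away from the robot at 25 degrees. Origin on the worktop 50 mm behind its front edge; x to the high back, z up. Carries two grey moulded inserts side by side, 105 mm from middle to middle, one for each bulb size; which is left varies
- large_pocket: moulded insert for the larger bulb, 103 mm wide; origin on the worktop below it, axes as the rack's. Up the slope: round dimple for the globe at the robot's side, notched saddle for the neck, then a finger well 40 mm long, 95 mm wide, its floor 48 mm below the seated bulb's axis
- small_pocket: the same for the smaller bulb, with a smaller dimple; saddle and well alike
- large_pocket_centre (a point): where the globe centre of the larger bulb is when it is seated in the larger pocket (dimple 65 mm across, its flat land 18 mm below this point, square to the slope)
- large_pocket_cap (a point): where the cap middle (large_bulb_cap) of the larger bulb is when it is seated; 67 mm up the slope from large_pocket_centre
- small_pocket_centre (a point): where the globe centre of the smaller bulb is when it is seated in the smaller pocket (dimple 47 mm across, its flat land 13 mm below this point, square to the slope)
- small_pocket_cap (a point): where the cap middle (small_bulb_cap) of the smaller bulb is when it is seated; 51 mm up the slope from small_pocket_centre
- keeper (a joint): angle of the wire keeper, a U of 7 mm steel wire hinged on two ears at the back of the rack; 0 = down on its stop, its cross bar over the necks of the bulbs; grows as it swings up and back, 2.4 = fully back. Stiff hinge, stays where it is left; about 2 N at the bar moves it
- keeper_bar (a point): middle of the keeper's straight cross bar (bar 7 mm thick, along the rack's y, free over 220 mm), 61 mm from the hinge line
- keeper_hinge (a point): middle of the keeper's hinge line, which runs along the rack's y, 92 mm behind the rack's origin and 117 mm up. With the keeper down the bar lies 59 mm in front of this line and 16 mm below it
- sewing_tin: bystander: grey tin box, 70x114x37 mm, origin at the centre of its underside
- dosing_ball: bystander: pale round dosing cup, 66 mm across, 50 mm high, origin at the centre of its underside
- tape_1: bystander: roll of black tape lying flat, 58 mm across, 19 mm high, origin at the centre of its underside
Things that resemble listed ones, but are neither listed nor needed, are in the scene too. What is shaped like the small_bulb but red or turquoise is not meant. What is shaped like the large_bulb but pink or red is not meant.

How it is judged:
By the outcome, as a careful person would: the job done as asked, in the order asked, and still so for the second after the job is handed in, with the robot touching nothing.
It also fails if it takes over 72 s, if anything falls off the work surface, if the arm or the gripper's body presses on something with over 40 N, if the wrist force passes 120 N, or if a joint passes its speed limit or range.

## Working session

There is one attempt and no reset: what is moved stays moved. The work goes in short steps, Python scripts to look and compute and a tool call to move; the robot and the scene stay as the last step left them, time stands still between calls to the robot, and variables do not carry over. Pictures are saved under pics/ and viewed, at most 13 in all, crops included, and the job is handed in when it is done.

Besides the shell and the picture viewer there is one more tool, called after "Call:" by a JSON object that holds its "fn" and its "kwargs", one argument or row to a line. step_arm: Moves the arm, as the interface text tells. Its arguments: {"type":"object","properties":{"moves":{"type":"array","items":{"type":"array","items":{"type":"number"}}},"grip_force":{"type":"number"}},"required":["moves"]}

```bash
mkdir -p pics; ls
cat > h.py <<'E'
import numpy as np, cv2, pickle
from bench import r
def grab(n):
    f=r.grab_frame(n); pickle.dump(f,open(f'pics/{n}.pkl','wb')); return f
def load(n): return pickle.load(open(f'pics/{n}.pkl','rb'))
def cloud(f):
    R=cv2.Rodrigues(np.array(f['rvec'],float))[0]; t=np.array(f['tvec'],float).ravel(); K=np.array(f['mtx'])
    v,u=np.mgrid[0:480,0:640]; d=f['depth']
    p=np.stack([(u-K[0,2])/K[0,0]*d,(v-K[1,2])/K[1,1]*d,d],-1)
    return (p-t)@R
E
python3 - <<'E'
from h import *
a=grab('scene');b=grab('side')
for n,f in(('scene',a),('side',b)):
    cv2.imwrite(f'pics/{n}0.png',f['image'][...,::-1]); R=cv2.Rodrigues(np.array(f['rvec'],float))[0]
    print(n,-R.T@np.array(f['tvec']).ravel(),f['mtx'])
o=r.get_obs();print(o)
E
```

```text
pics
scene [-0.83733943 -0.23493398  0.88876057] [[605.84223078   0.         324.54115767]
 [  0.         605.84223078 234.00821249]
 [  0.           0.           1.        ]]
side [-0.76948902 -0.55705245  1.12313763] [[510.21031952   0.         320.5752585 ]
 [  0.         510.21031952 234.64686868]
 [  0.           0.           1.        ]]
{'clock': 0.1, 'joints': array([-0.10809954,  0.47772888,  0.02234828,  1.55635698, -0.01148567,
        1.10929934, -0.08309841]), 'qvel': array([ 0.00083383, -0.00420066, -0.00017037, -0.00322019,  0.00030691,
        0.00210246, -0.00048812]), 'tau': array([ 5.69385389e-03, -5.97765398e+01,  1.61440808e+00, -2.81952703e+01,
        1.29656185e-02,  5.02699884e-03, -1.13572563e-05]), 'tcp_pos': array([ 6.74462496e-01, -1.94833464e-05,  2.30413519e-01]), 'orientation': array([-2.22065517e+00, -2.22070514e+00,  1.99357402e-03]), 'contact_force': array([-1.10945166, -0.31950203, -0.47168448]), 'moment': array([-0.02954685,  0.02544285, -0.00534358]), 'gripper_force': 0.0, 'grip_width': 0.0855886146199988}
```

View pics/scene0.png

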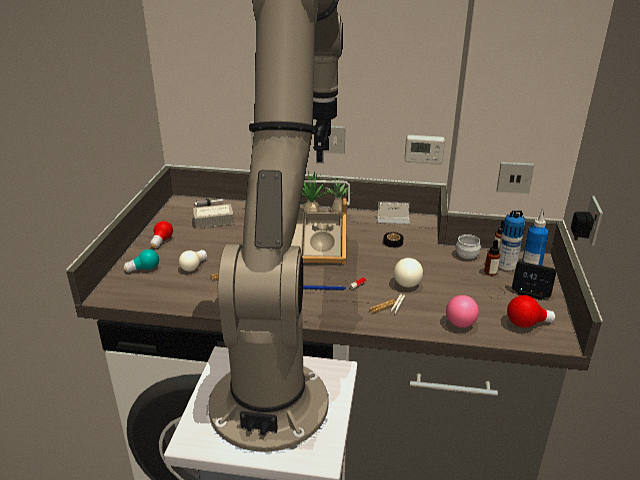

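View pics/side0.png

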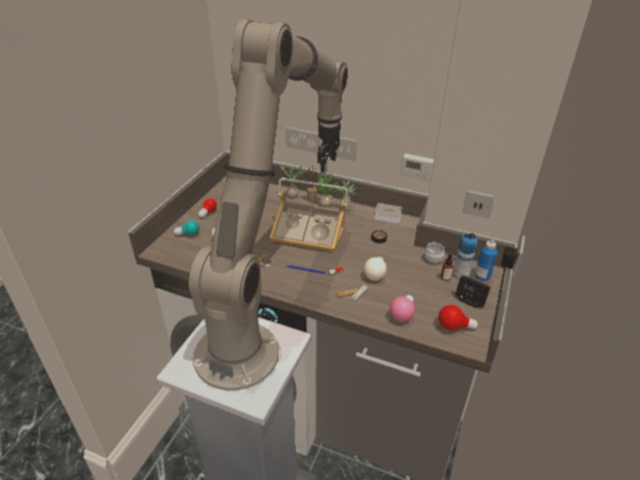

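Scene shows the large white bulb at (408,272) with its cap hidden behind it, the small white bulb at (189,261) with its cap at (202,255), and the rack around (322,235). The side view shows both dimples, at (293,220) and (319,230), with the keeper raised at the back. Next I measure from the depth clouds.

```bash
cat >> h.py <<'E'
from scipy.optimize import least_squares
def sphere(P,R,z=None):
    c0=np.r_[P.mean(0)[:2],R]
    s=least_squares(lambda c:np.linalg.norm(P-c,axis=1)-R,c0,loss='soft_l1',f_scale=.002)
    return s.x,np.sqrt(np.mean(s.fun**2))
E
python3 - <<'E'
from h import *
for n,boxes in(('scene',{'L':(385,430,250,295,.037),'S':(172,212,242,278,.027)}),('side',{'L':(355,392,248,285,.037)})):
    f=load(n);C=cloud(f);I=f['image'].astype(int)
    print(n,'table z',[C[v,u].round(3) for u,v in ((380,305),(350,230))])
    for k,(u0,u1,v0,v1,R) in boxes.items():
        P=C[v0:v1,u0:u1].reshape(-1,3);c=I[v0:v1,u0:u1].reshape(-1,3)
        m=(P[:,2]>.004)&(P[:,2]<.12)&(c.min(1)>90)
        P=P[m]; 
        g=P
        for _ in range(4):
            x,rm=sphere(g,R); d=np.linalg.norm(P-x,axis=1); g=P[abs(d-R)<.004]
        out=P[(d>R+.006)&(d<.09)]
        print(k,x.round(4),rm,len(g),'cap pts',len(out),out.mean(0).round(4) if len(out) else '', 'dir', np.degrees(np.arctan2(*(out.mean(0)-x)[[1,0]])) if len(out) else '')
        if len(out): print(' far',np.linalg.norm((out-x)[:,:2],axis=1).max())
# rack heights in side/scene: print points on a grid
f=load('side');C=cloud(f)
for v in range(180,255,6): print(v,[tuple((C[v,u]*1000).astype(int)) for u in range(270,356,8)])
im=f['image'][160:260,255:365];cv2.imwrite('pics/rk.png',cv2.resize(im[...,::-1],None,fx=6,fy=6,interpolation=cv2.INTER_CUBIC))
E
```

```text
scene table z [array([ 0.338, -0.195,  0.013]), array([ 0.714, -0.08 , -0.004])]
L [ 0.4538 -0.2562  0.0355] 0.0017646949447157677 568 cap pts 4 [ 0.423  -0.2473  0.0533] dir 164.01615072887952
 far 0.04202719543330986
S [0.4335 0.3133 0.0254] 0.0019275237786899949 273 cap pts 66 [0.4656 0.2931 0.0245] dir -32.1925584405694
 far 0.06282066537639716
side table z [array([ 0.338, -0.309, -0.   ]), array([ 0.671, -0.092, -0.004])]
L [ 0.4537 -0.2526  0.0377] 0.0018340919033068568 355 cap pts 40 [ 0.4611 -0.2546  0.0206] dir -14.81507613611254
 far 0.08420427781680616
180 [(np.int64(839), np.int64(322), np.int64(17)), (np.int64(841), np.int64(285), np.int64(25)), (np.int64(842), np.int64(249), np.int64(33)), (np.int64(634), np.int64(113), np.int64(182)), (np.int64(840), np.int64(176), np.int64(52)), (np.int64(789), np.int64(119), np.int64(94)), (np.int64(815), np.int64(96), np.int64(85)), (np.int64(796), np.int64(55), np.int64(105)), (np.int64(839), np.int64(38), np.int64(85)), (np.int64(836), np.int64(4), np.int64(95)), (np.int64(839), np.int64(-26), np.int64(101))]
186 [(np.int64(821), 
[... 5332 characters left out ...]
2), np.int64(21)), (np.int64(510), np.int64(-60), np.int64(28)), (np.int64(525), np.int64(-84), np.int64(24)), (np.int64(563), np.int64(-100), np.int64(1)), (np.int64(572), np.int64(-127), np.int64(3))]
252 [(np.int64(432), np.int64(116), np.int64(3)), (np.int64(448), np.int64(93), np.int64(0)), (np.int64(456), np.int64(66), np.int64(1)), (np.int64(470), np.int64(42), np.int64(0)), (np.int64(475), np.int64(14), np.int64(4)), (np.int64(489), np.int64(-9), np.int64(1)), (np.int64(504), np.int64(-33), np.int64(-2)), (np.int64(511), np.int64(-60), np.int64(0)), (np.int64(519), np.int64(-87), np.int64(3)), (np.int64(529), np.int64(-112), np.int64(3)), (np.int64(542), np.int64(-137), np.int64(2))]
```

View pics/rk.png

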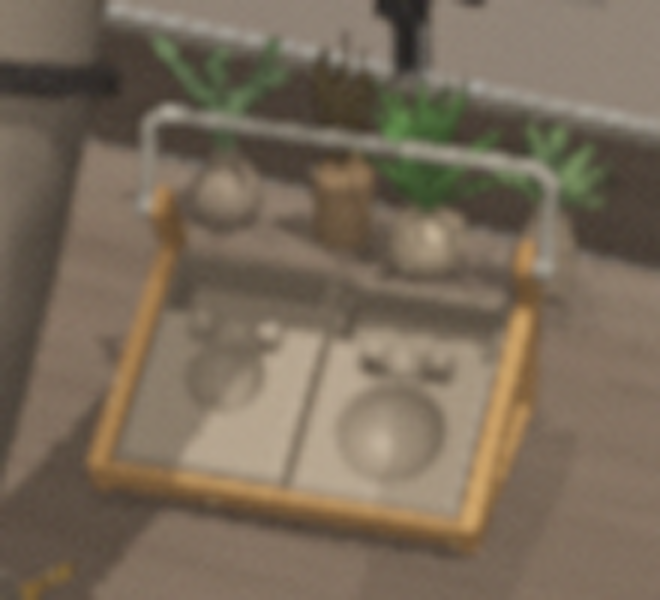

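Enlarged side view: small dimple on the left at crop (225,378), large dimple on the right at crop (390,432). The keeper is up, its bar running from (165,110) to (545,170). I take a wrist view from here.

Run:
```python
from h import *
f=grab('wrist'); cv2.imwrite('pics/w0.png',f['image'][...,::-1]); print(f['mtx'],f['rvec'],f['tvec'])
R=cv2.Rodrigues(np.array(f['rvec'],float))[0]; print(R, -R.T@np.array(f['tvec']).ravel(), (f['depth']>0).mean())
```

```text
[[371.64829954   0.         322.75660144]
 [  0.         371.64829954 240.03907323]
 [  0.           0.           1.        ]] [-2.87906565e+00 -4.00132575e-04  3.88322765e-03] [-0.67319467 -0.03356569  0.37890294]
[[ 9.99996386e-01 -7.68364022e-05 -2.68741211e-03]
 [ 6.23231957e-04 -9.65737898e-01  2.59518638e-01]
 [-2.61527620e-03 -2.59519375e-01 -9.65734360e-01]] [0.67420409 0.06586527 0.37282136] 0.9771744791666667
```

View pics/w0.png

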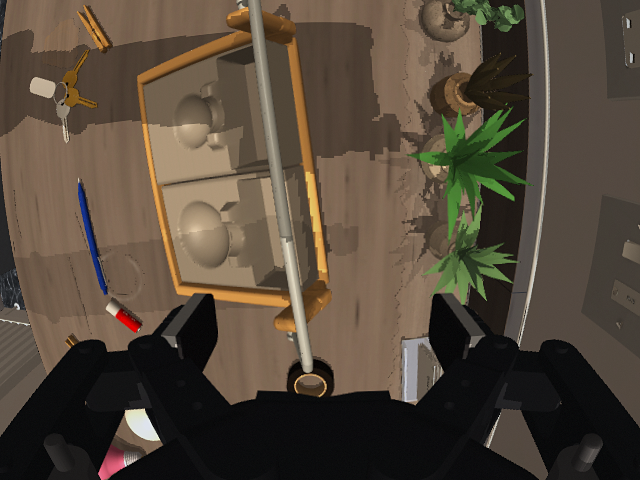

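The wrist view shows the whole rack: small dimple at (195,120), large dimple at (203,235), and the keeper bar from (255,10) to (308,370). I measure from this one.

```bash
cat >> h.py <<'E'
def wcloud(f):
    R=cv2.Rodrigues(np.array(f['rvec'],float))[0]; t=np.array(f['tvec'],float).ravel(); K=np.array(f['mtx']); fx=K[0,0]
    v,u=np.mgrid[0:480,0:640]; x=u-K[0,2]; y=v-K[1,2]; rr=np.hypot(x,y)+1e-9; th=rr/fx; d=f['depth']
    return (np.stack([d*np.tan(th)*x/rr,d*np.tan(th)*y/rr,d],-1)-t)@R
E
python3 - <<'E'
from h import *
f=load('wrist');C=wcloud(f);hsv=cv2.cvtColor(f['image'],cv2.COLOR_RGB2HSV)
print('table',C[400,200],C[100,350],C[200,60])
# land plane of inserts
def reg(u0,u1,v0,v1): return C[v0:v1,u0:u1].reshape(-1,3)
for nm,(u0,u1,v0,v1) in {'smallland':(158,172,90,165),'largeland':(168,178,200,250),'lrg2':(185,235,275,284)}.items():
    P=reg(u0,u1,v0,v1);P=P[P[:,2]>.01];c=P.mean(0);n=np.linalg.svd(P-c)[2][2];n*=np.sign(n[2]);print(nm,c.round(4),n.round(3),'tilt',np.degrees(np.arccos(n[2])).round(1),'yaw',np.degrees(np.arctan2(-n[1],-n[0])).round(1),np.std((P-c)@n))
for nm,(uc,vc,ru,R) in {'S':(193,121,14,.027),'L':(203,236,20,.037)}.items():
    v,u=np.mgrid[0:480,0:640];m=(u-uc)**2+(v-vc)**2<ru**2
    P=C[m]
    s=least_squares(lambda c:np.linalg.norm(P-c,axis=1)-R,P.mean(0)+[-.3*R,0,.9*R],loss='soft_l1',f_scale=.002)
    print(nm,s.x.round(4),np.sqrt(np.mean(s.fun**2)),len(P))
# frame
o=(hsv[...,0]>8)&(hsv[...,0]<22)&(hsv[...,1]>150)&(hsv[...,2]>120)
for (u,v) in((143,76),(180,292),(232,40)): pass
# front rail: for rows, first orange col
L=[]
for v in range(85,285,4):
    us=np.where(o[v,120:200])[0]
    if len(us): L.append(C[v,120+us[0]+3])
L=np.array(L);print('front rail',L[::8].round(3)); A=L[(L[:,2]>.015)]
p=np.polyfit(A[:,1],A[:,0],1);print('yaw front',np.degrees(np.arctan(-p[0])),np.std(A[:,0]-np.polyval(p,A[:,1])))
# bar
B=[]
for v in range(20,350,6):
    uc=int(np.interp(v,[10,120,235,370],[257,272,287,308]))
    seg=C[v,uc-9:uc+10];B.append(seg[np.argmax(seg[:,2])])
B=np.array(B);print('bar',B[::6].round(3));p=np.polyfit(B[5:40,1],B[5:40,0],1);print('yaw bar',np.degrees(np.arctan(-p[0])),B[5:40,2].mean())
E
```

```text
table [0.64975232 0.01810897 0.31717165] [ 0.70016227  0.10898368 -0.00075847] [3.52430424e-01 1.61434954e-02 2.22056841e-04]
smallland [0.5249 0.0861 0.041 ] [-0.892  0.016  0.452] tilt 63.1 yaw -1.1 0.0038033555583409095
largeland [ 0.5221 -0.0108  0.0285] [-0.904  0.083  0.419] tilt 65.3 yaw -5.3 0.00291245025314999
lrg2 [ 0.5619 -0.062   0.0442] [ 0.016 -0.93   0.367] tilt 68.5 yaw 91.0 0.0025311687452711632
S [0.5518 0.0874 0.0668] 0.0006879099888637167 609
L [ 0.5512 -0.0184  0.0601] 0.017553041085548355 1245
front rail [[ 0.491  0.133  0.026]
 [ 0.495  0.099  0.025]
 [ 0.674  0.066  0.373]
 [ 0.504  0.034  0.027]
 [ 0.508  0.001  0.025]
 [ 0.512 -0.033  0.025]
 [ 0.517 -0.068  0.026]]
yaw front 5.426270066207218 0.02432956878922838
bar [[ 0.638  0.133  0.18 ]
 [ 0.642  0.112  0.18 ]
 [ 0.674  0.066  0.373]
 [ 0.645  0.074  0.18 ]
 [ 0.674  0.066  0.373]
 [ 0.653  0.036  0.181]
 [ 0.654  0.016  0.18 ]
 [ 0.654 -0.004  0.18 ]
 [ 0.674  0.066  0.373]
 [ 0.661 -0.05   0.18 ]]
yaw bar 7.556367154399473 0.19701393846981993
```

Run:
```python
from h import *
f=load('wrist');C=wcloud(f);ok=f['depth']>0;hsv=cv2.cvtColor(f['image'],cv2.COLOR_RGB2HSV)
v,u=np.mgrid[0:480,0:640];res={}
for nm,(uc,vc,ru,R) in {'S':(193,121,14,.027),'L':(203,236,20,.037)}.items():
    P=C[((u-uc)**2+(v-vc)**2<ru**2)&ok]
    for fr in (0,1):
        if fr: s=least_squares(lambda c:np.linalg.norm(P-c[:3],axis=1)-c[3],np.r_[s.x,R],loss='soft_l1',f_scale=.001)
        else: s=least_squares(lambda c:np.linalg.norm(P-c,axis=1)-R,P.mean(0)+[-.3*R,0,.9*R],loss='soft_l1',f_scale=.001)
        print(nm,s.x.round(4),np.sqrt(np.mean(s.fun**2)),len(P))
        if not fr: res[nm]=s.x
d=res['S']-res['L'];print('S-L',d,np.linalg.norm(d))
o=(hsv[...,0]>8)&(hsv[...,0]<22)&(hsv[...,1]>150)&(hsv[...,2]>120)
L=[]
for w in range(85,285,3):
    us=np.where(o[w,120:200])[0]
    if len(us) and ok[w,123+us[0]]: L.append(C[w,123+us[0]])
A=np.array(L);A=A[abs(A[:,2]-.026)<.005];p=np.polyfit(A[:,1],A[:,0],1);print('front',np.degrees(np.arctan(-p[0])),np.std(A[:,0]-np.polyval(p,A[:,1])),A[:,1].min(),A[:,1].max())
B=[]
for w in range(20,350,2):
    uc=int(np.interp(w,[10,120,235,370],[257,272,287,308]))
    q=C[w,uc-9:uc+10];q=q[ok[w,uc-9:uc+10]];q=q[abs(q[:,2]-.18)<.004]
    if len(q)>3:B.append(q.mean(0))
B=np.array(B);p=np.polyfit(B[:,1],B[:,0],1);print('bar',np.degrees(np.arctan(-p[0])),np.std(B[:,0]-np.polyval(p,B[:,1])),B.min(0),B.max(0))
# land fit: plane fixed tilt 25, points in land of the inserts with slope; robust plane
yaw=np.radians(7.4);X=np.array([np.cos(yaw),np.sin(yaw),0]);Y=np.array([-X[1],X[0],0]);n=np.array([0,0,1])*np.cos(np.radians(25))-X*np.sin(np.radians(25))
for nm in res:
    c=res[nm];q=C[ok]-c;h=q@n;a=q@(np.cross(Y,n));b=q@Y
    m=(abs(b)<.045)&(a>-.045)&(a<.03)&(np.hypot(a,b)>(.035 if nm=='L' else .027))&(abs(h)<.04)
    print(nm,'land offset',np.median(h[m]),np.std(h[m]),m.sum())
```

```text
S [0.5518 0.0874 0.0668] 0.0006879418818139429 609
S [0.552  0.0875 0.066  0.0263] 0.0006866175444437346 609
L [ 0.5512 -0.0184  0.0601] 0.0006773232810506099 1241
L [ 0.5511 -0.0183  0.0608  0.0377] 0.0006761316239185381 1241
S-L [0.00067157 0.10583762 0.00670028] 0.10605162167538092
front 7.316774596354568 0.00045944189489203195 -0.07447944568353333 0.1328615579308477
bar 7.372226940346491 0.00018193758567049384 [ 0.63855567 -0.05390229  0.17853006] [0.66293032 0.13358729 0.17938379]
S land offset -0.01269883132276042 0.0018948236456110387 3481
L land offset -0.01730041350789728 0.0005280945813076683 2036
```

Call:
{"fn": "step_arm", "kwargs": {
  "moves": [
    [-150,-125,0,0,0,-1.1,85],
    [-150,-125,0,0,0,-1.1,85],
    [-150,-125,0,0,0,-1.1,85],
    [-150,-125,0,0,0,-1.1,85],
    [-150,-125,0,0,0,-1.1,85],
    [-150,-125,0,0,0,-1.1,85],
    [-150,-125,0,0,0,-1.1,85],
    [-150,-125,0,0,0,-1.1,85]
  ]
}}

```text
clock: 0.95
tcp_pos: [0.5497, -0.1502, 0.2311]
orientation: [-0.726, -3.056, -0.0]
contact_force: [0.1, -0.7, 0.8]
grip_width: 0.0845
gripper_force: 0.0
```

Call:
{"fn": "step_arm", "kwargs": {
  "moves": [
    [0,0,0,0,0,-0.15,85],
    [0,0,0,0,0,-0.3,85],
    [0,0,0,0,0,-0.47,85],
    [0,0,0,0,0,-0.47,85],
    [0,0,0,0,0,-0.47,85]
  ]
}}

```text
clock: 1.45
tcp_pos: [0.5498, -0.1501, 0.2311]
orientation: [-0.006, -3.141, -0.0]
contact_force: [0.4, -0.3, 1.2]
grip_width: 0.0849
gripper_force: 0.0
```

Run:
```python
from h import *
o=r.get_obs();print(o['clock'],o['joints'].round(2),o['tcp_pos'],cv2.Rodrigues(o['orientation'])[0].round(2),o['contact_force'])
f=grab('wrist'); cv2.imwrite('pics/w1.png',f['image'][...,::-1])
```

```text
1.45 [ 0.34  0.32 -0.23  1.8   0.08  1.03  1.65] [ 0.54979542 -0.15010924  0.23108476] [[-1.  0. -0.]
 [ 0.  1.  0.]
 [ 0.  0. -1.]] [ 0.38636149 -0.33337769  1.24948122]
```

View pics/w1.png

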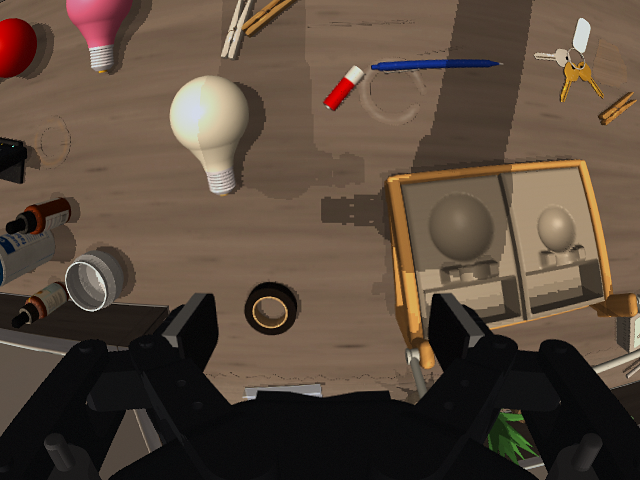

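The large bulb is clear: globe at (208,115), cap at (222,182), and the red, blue and tape items are apart from it. I measure its axis.

```bash
cat >> h.py <<'E'
def bulb(f,box,R,cap):
    C=wcloud(f);u0,u1,v0,v1=box;P=C[v0:v1,u0:u1].reshape(-1,3);P=P[f['depth'][v0:v1,u0:u1].ravel()>0];P=P[(P[:,2]>.006)&(P[:,2]<.1)]
    x=np.r_[P[P[:,2]>R*1.5].mean(0)[:2],R]
    for _ in range(5):
        d=np.linalg.norm(P-x,axis=1);g=P[(abs(d-R)<.004)] if _ else P[P[:,2]>R*1.2];x,rm=sphere(g,R)
    q=P[(d>cap-.012)&(d<cap+.016)&(P[:,2]<.05)]
    # cap midline: cylinder radius 13.5 fit for axis heading/dip through centre x
    def res(a):
        ax=np.array([np.cos(a[0])*np.cos(a[1]),np.sin(a[0])*np.cos(a[1]),-np.sin(a[1])]);w=q-x
        return np.linalg.norm(w-np.outer(w@ax,ax),axis=1)-.0135
    h=np.arctan2(*(q.mean(0)-x)[[1,0]])
    s=least_squares(res,[h,.25],loss='soft_l1',f_scale=.001);a=s.x
    ax=np.array([np.cos(a[0])*np.cos(a[1]),np.sin(a[0])*np.cos(a[1]),-np.sin(a[1])])
    print('centre',x.round(4),rm,len(g),'heading',np.degrees(h),np.degrees(a),'cap mid',(x+cap*ax).round(4),np.sqrt(np.mean(s.fun**2)),len(q),'max d',((P-x)@ax)[d<.1].max())
E
python3 - <<'E'
from h import *
bulb(load('wrist'),(155,262,65,205),.037,.067)
E
```

```text
centre [ 0.4541 -0.2541  0.0368] 0.0007829224107096977 5103 heading 6.41403620061758 [ 3.74950968 18.40924693] cap mid [ 0.5175 -0.25    0.0156] 0.0012345574942215897 578 max d 0.08089222590312031
```

```bash
cat >> h.py <<'E'
from scipy.spatial.transform import Rotation as Ro
def tool(psi,lam):
    p,l=np.radians([psi,lam]);h=np.array([np.cos(p),np.sin(p),0]);Z=np.array([0,0,1.])
    z=-(np.sin(l)*h+np.cos(l)*Z);x=-(np.cos(l)*h-np.sin(l)*Z);return np.stack([x,np.cross(z,x),z],1)
def rel(p,R,start=None):
    if start is None:
        o=r.get_obs();start=(o['tcp_pos'],Ro.from_rotvec(o['orientation']).as_matrix())
    p0,R0=start
    print('shift',(R0.T@(np.array(p)-p0)*1000).round(1),'turn',Ro.from_matrix(R0.T@R).as_rotvec().round(3),'deg',np.degrees(Ro.from_matrix(R0.T@R).magnitude()).round(1)); return (np.array(p),R)
E
python3 - <<'E'
from h import *
R=tool(3.75,14);u=-R[:,2];cap=np.array([.5175,-.2500,.0156])
T=cap-u*.009;print(T)
s=rel(T+u*.09,R); rel(T,R,s)
E
```

```text
[ 0.51532736 -0.2501424   0.00686734]
shift [ 12.3 -98.7 136.9] turn [ 0.009  0.244 -0.069] deg 14.5
shift [ 0.  0. 90.] turn [0. 0. 0.] deg 0.0
```

Call:
{"fn": "step_arm", "kwargs": {
  "moves": [
    [12,-99,137,0.009,0.244,-0.069,60],
    [12,-99,137,0.009,0.244,-0.069,60],
    [12,-99,137,0.009,0.244,-0.069,60],
    [12,-99,137,0.009,0.244,-0.069,60],
    [12,-99,137,0.009,0.244,-0.069,60],
    [12,-99,137,0.009,0.244,-0.069,60],
    [12,-99,137,0.009,0.244,-0.069,60]
  ]
}}

```text
clock: 2.2
tcp_pos: [0.5399, -0.2474, 0.0968]
orientation: [0.101, -2.9, 0.014]
contact_force: [-0.2, -0.3, 0.7]
grip_width: 0.0602
gripper_force: 0.0
```

Run:
```python
from h import *
R=tool(3.75,14);u=-R[:,2];cap=np.array([.5175,-.2500,.0156])
rel(cap-u*.009,R)
```

```text
shift [ 2.6 -0.9 93.3] turn [-0.002  0.005  0.004] deg 0.4
```

Call:
{"fn": "step_arm", "kwargs": {
  "moves": [
    [3,-1,30,0,0,0,60],
    [3,-1,60,0,0,0,60],
    [3,-1,80,0,0,0,60],
    [3,-1,90,0,0,0,60],
    [3,-1,93,0,0,0,60],
    [3,-1,93,0,0,0,60]
  ]
}}

```text
clock: 2.8
tcp_pos: [0.5139, -0.2514, 0.0059]
orientation: [0.1, -2.898, 0.014]
contact_force: [-0.2, -0.2, 0.3]
grip_width: 0.0599
gripper_force: 0.0
```

Run:
```python
from h import *
f=grab('wrist');cv2.imwrite('pics/w2.png',f['image'][...,::-1]);o=r.get_obs();print(o['tcp_pos'],o['contact_force'])
```

```text
[ 0.5140593  -0.25163756  0.00613137] [-0.52440142  0.02333985  0.47258715]
```

View pics/w2.png

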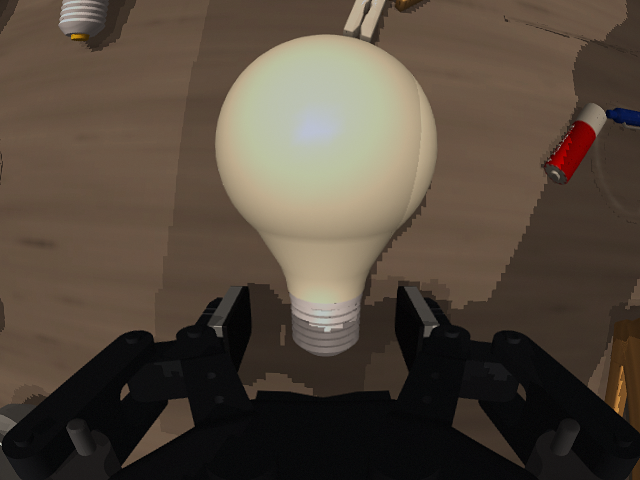

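The cap at (326,325) is centred between the pads, so I close.

Call:
{"fn": "step_arm", "kwargs": {
  "moves": [
    [0,0,0,0,0,0,40],
    [0,0,0,0,0,0,30],
    [0,0,0,0,0,0,22],
    [0,0,0,0,0,0,22],
    [0,0,0,0,0,0,22],
    [0,0,0,0,0,0,22],
    [0,0,0,0,0,0,22]
  ],
  "grip_force": 40
}}

```text
clock: 3.55
tcp_pos: [0.5134, -0.2519, 0.0053]
orientation: [0.099, -2.897, 0.014]
contact_force: [1.5, 0.9, 5.2]
grip_width: 0.0261
gripper_force: 39.3
```

Run:
```python
from h import *
f=grab('wrist');bulb(f,(205,445,30,300),.037,.067);o=r.get_obs();print(o['tcp_pos'],o['contact_force'],o['grip_width'])
```

```text
centre [ 0.4544 -0.2546  0.0366] 0.000670080290625489 40319 heading 10.519280332569732 [-0.09356087  7.71295992] cap mid [ 0.5207 -0.2547  0.0276] 0.01435798845888946 837 max d 0.058452444556698326
[ 0.51335634 -0.25186379  0.00527503] [ 1.11037918 -0.59167389  6.49872913] 0.02606276118102529
```

Call:
{"fn": "step_arm", "kwargs": {
  "moves": [
    [3,0,-12,0,0,0,22],
    [12,0,-50,0,0,0,22],
    [24,0,-97,0,0,0,22],
    [36,0,-146,0,0,0,22],
    [36,0,-146,0,0,0,22],
    [36,0,-146,0,0,0,22]
  ]
}}

```text
clock: 4.2
tcp_pos: [0.5134, -0.2519, 0.1567]
orientation: [0.099, -2.898, 0.014]
contact_force: [0.0, 0.5, -1.7]
grip_width: 0.0254
gripper_force: 39.4
```

```bash
cat >> h.py <<'E'
def held(f,R_,box):
    # globe centre in the tool frame, from points near the hand
    C=wcloud(f);o=r.get_obs();p0=o['tcp_pos'];R0=Ro.from_rotvec(o['orientation']).as_matrix()
    u0,u1,v0,v1=box;P=((C[v0:v1,u0:u1].reshape(-1,3)-p0)@R0)[f['depth'][v0:v1,u0:u1].ravel()>0]
    P=P[(abs(P[:,1])<.035)&(P[:,2]<-.0)&(P[:,0]>.03)&(P[:,0]<.12)&(P[:,2]>-.06)]
    s=least_squares(lambda c:np.linalg.norm(P-c,axis=1)-R_,P.mean(0)+[0,0,R_*.7],loss='soft_l1',f_scale=.001)
    g=P[abs(np.linalg.norm(P-s.x,axis=1)-R_)<.003]
    print('tcp',p0.round(4),'globe in tool mm',(s.x*1000).round(1),len(g),len(P),'F',o['contact_force'].round(1),o['grip_width'])
    return s.x
E
python3 - <<'E'
from h import *
f=grab('wrist');cv2.imwrite('pics/w3.png',f['image'][...,::-1]);held(f,.037,(205,445,30,240))
E
```

```text
tcp [ 0.5124 -0.2516  0.1551] globe in tool mm [ 64.7   1.  -17. ] 37069 37069 F [-0.2 -1.  -1.3] 0.025443051398923045
```

View pics/w3.png

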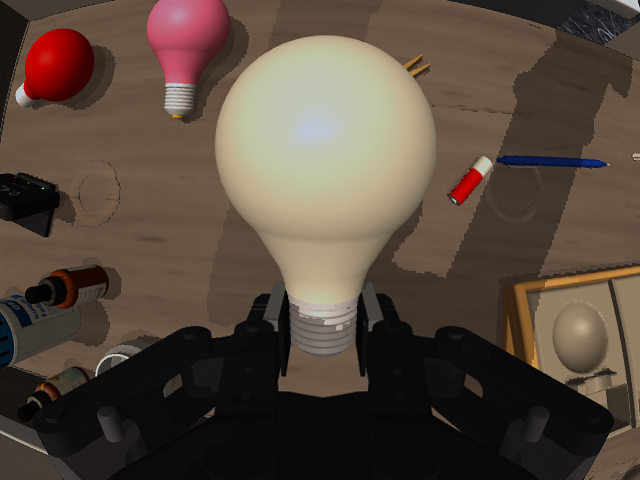

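Bulb is held well by its cap. The globe is at tool (64.7, 1, -17) mm. I compute the pre-place pose.

```bash
cat >> h.py <<'E'
yaw=np.radians(7.35);X=np.array([np.cos(yaw),np.sin(yaw),0]);Y=np.array([-X[1],X[0],0]);sl=np.radians(25)
n=np.array([0,0,np.cos(sl)])-X*np.sin(sl);t=X*np.cos(sl)+np.array([0,0,np.sin(sl)])
PL=np.array([.5512,-.0184,.0601]);PS=np.array([.5518,.0874,.0668])
E
python3 - <<'E'
from h import *
o=r.get_obs();R0=Ro.from_rotvec(o['orientation']).as_matrix();print('lean',np.degrees(np.arcsin(-R0[0,2])))
g=np.array([64.7,1.0,-17])/1000
lam=-25-(18.4-np.degrees(np.arcsin(-R0[0,2])));print(lam)
R=tool(8.2,lam)
s=rel(PL+.05*n-R@g,R);print(s[0]);rel(PL+.005*n-R@g,R,s)
E
```

```text
lean 13.97031736691529
-29.42968263308471
shift [-103.1  232.6    7.9] turn [-0.011 -0.758 -0.076] deg 43.6
[ 0.59442793 -0.01286438  0.12239975]
shift [ 3.5 -0.3 44.9] turn [0. 0. 0.] deg 0.0
```

Call:
{"fn": "step_arm", "kwargs": {
  "moves": [
    [-40,90,-10,-0.004,-0.3,-0.03,22],
    [-70,160,-10,-0.007,-0.5,-0.05,22],
    [-103,233,8,-0.011,-0.758,-0.076,22],
    [-103,233,8,-0.011,-0.758,-0.076,22],
    [-103,233,8,-0.011,-0.758,-0.076,22],
    [-103,233,8,-0.011,-0.758,-0.076,22],
    [-103,233,8,-0.011,-0.758,-0.076,22],
    [-103,233,8,-0.011,-0.758,-0.076,22]
  ]
}}

```text
clock: 5.05
tcp_pos: [0.5929, -0.0157, 0.1202]
orientation: [-0.186, 2.63, 0.044]
contact_force: [-0.2, 0.1, -0.6]
grip_width: 0.0258
gripper_force: 39.5
```

Run:
```python
from h import *
f=grab('wrist');g=held(f,.037,(205,445,30,240))
o=r.get_obs();R0=Ro.from_rotvec(o['orientation']).as_matrix();c=o['tcp_pos']+R0@g;d=c-PL;print('globe rel pocket: t,Y,n',(d@t*1000).round(1),(d@Y*1000).round(1),(d@n*1000).round(1),'lean',np.degrees(np.arcsin(-R0[:,2]@X)))
R=tool(8.2,-29.4);s=rel(PL+.006*n-R@g,R)
```

```text
tcp [ 0.5922 -0.0124  0.1197] globe in tool mm [ 65.   -1.8 -16.3] 37136 37136 F [-1.4  3.8 -1.7] 0.0256498774293605
globe rel pocket: t,Y,n -3.2 -2.1 48.1 lean -29.05094358113354
shift [-0.3  1.7 41.9] turn [ 0.001 -0.006  0.001] deg 0.4
```

Call:
{"fn": "step_arm", "kwargs": {
  "moves": [
    [0,0,20,0,0,0,22],
    [0,0,20,0,0,0,22],
    [0,0,20,0,0,0,22],
    [0,0,20,0,0,0,22]
  ]
}}

```text
clock: 5.5
tcp_pos: [0.6039, -0.0156, 0.1048]
orientation: [-0.185, 2.629, 0.04]
contact_force: [0.3, -0.9, -0.4]
grip_width: 0.0256
gripper_force: 39.5
```

Run:
```python
from h import *
f=grab('wrist');g=held(f,.037,(205,445,30,240))
o=r.get_obs();R0=Ro.from_rotvec(o['orientation']).as_matrix();c=o['tcp_pos']+R0@g;d=c-PL;print('globe rel pocket: t,Y,n',(d@t*1000).round(1),(d@Y*1000).round(1),(d@n*1000).round(1),'lean',np.degrees(np.arcsin(-R0[:,2]@X)))
R=tool(8.2,-29.4);s=rel(PL+.004*n-R@g,R)
```

```text
tcp [ 0.6041 -0.0156  0.1052] globe in tool mm [ 65.8   1.4 -15.7] 37180 37180 F [-0.7  0.2  0.2] 0.025427984155618134
globe rel pocket: t,Y,n 0.2 -3.4 29.5 lean -29.096584597024552
shift [ 1.9  3.5 25.1] turn [-0.007 -0.005 -0.001] deg 0.5
```

Call:
{"fn": "step_arm", "kwargs": {
  "moves": [
    [2,3.5,6,-0.007,-0.005,0,22],
    [2,3.5,12,-0.007,-0.005,0,22],
    [2,3.5,18,-0.007,-0.005,0,22],
    [2,3.5,22,-0.007,-0.005,0,22],
    [2,3.5,22,-0.007,-0.005,0,22],
    [2,3.5,22,-0.007,-0.005,0,22]
  ]
}}

```text
clock: 6.15
tcp_pos: [0.6128, -0.0108, 0.0851]
orientation: [-0.188, 2.622, 0.05]
contact_force: [-0.3, 0.2, -1.0]
grip_width: 0.0258
gripper_force: 39.5
```

Run:
```python
from h import *
f=grab('wrist');g=held(f,.037,(205,445,30,240))
o=r.get_obs();R0=Ro.from_rotvec(o['orientation']).as_matrix();c=o['tcp_pos']+R0@g;d=c-PL;print('globe rel pocket: t,Y,n',(d@t*1000).round(1),(d@Y*1000).round(1),(d@n*1000).round(1),'lean',np.degrees(np.arcsin(-R0[:,2]@X)))
print('n,t in tool',(R0.T@n).round(3),(R0.T@t).round(3))
```

```text
tcp [ 0.6128 -0.0108  0.0852] globe in tool mm [ 65.5   1.4 -15.9] 37181 37181 F [-0.1 -0.6 -0.9] 0.025588059322282974
globe rel pocket: t,Y,n 0.3 0.1 7.3 lean -29.42189376822825
n,t in tool [-0.077  0.006 -0.997] [-0.997 -0.013  0.077]
```

Call:
{"fn": "step_arm", "kwargs": {
  "moves": [
    [0.3,0,2,0,0,0,22],
    [0.3,0,4,0,0,0,22],
    [0.4,0,5,0,0,0,22],
    [0.4,0,5,0,0,0,22],
    [0.4,0,5,0,0,0,22]
  ]
}}

```text
clock: 6.7
tcp_pos: [0.6148, -0.0104, 0.0801]
orientation: [-0.188, 2.623, 0.05]
contact_force: [-0.5, -0.0, -0.6]
grip_width: 0.0252
gripper_force: 39.5
```

Call:
{"fn": "step_arm", "kwargs": {
  "moves": [
    [0.1,0,0.5,0,0,0,22],
    [0.1,0,1,0,0,0,22],
    [0.1,0,1,0,0,0,22],
    [0.1,0,1,0,0,0,22]
  ]
}}

```text
clock: 7.1
tcp_pos: [0.6153, -0.0104, 0.0793]
orientation: [-0.188, 2.622, 0.05]
contact_force: [-0.2, -1.1, -0.5]
grip_width: 0.0258
gripper_force: 39.5
```

Run:
```python
from h import *
f=grab('wrist');g=held(f,.037,(205,445,30,240))
o=r.get_obs();R0=Ro.from_rotvec(o['orientation']).as_matrix();c=o['tcp_pos']+R0@g;d=c-PL;print('globe rel pocket: t,Y,n',(d@t*1000).round(1),(d@Y*1000).round(1),(d@n*1000).round(1))
print('moment',o['moment'])
```

```text
tcp [ 0.6153 -0.0104  0.0793] globe in tool mm [ 65.8   1.3 -16. ] 37259 39693 F [-0.1 -0.3  0.5] 0.02566207564578169
globe rel pocket: t,Y,n -0.2 0.2 1.0
moment [-0.11182847  0.54013293 -0.01302422]
```

Call:
{"fn": "step_arm", "kwargs": {
  "moves": [
    [0,0,0.5,0,0,0,22],
    [0,0,0.5,0,0,0,22],
    [0,0,0.5,0,0,0,22]
  ]
}}

```text
clock: 7.45
tcp_pos: [0.6156, -0.0104, 0.0789]
orientation: [-0.188, 2.622, 0.05]
contact_force: [0.1, 0.8, 0.2]
grip_width: 0.0253
gripper_force: 39.5
```

Call:
{"fn": "step_arm", "kwargs": {
  "moves": [
    [0,0,0.5,0,0,0,22],
    [0,0,0.5,0,0,0,22],
    [0,0,0.5,0,0,0,22]
  ]
}}

```text
clock: 7.75
tcp_pos: [0.6158, -0.0103, 0.0785]
orientation: [-0.188, 2.622, 0.05]
contact_force: [-0.0, -0.6, 2.0]
grip_width: 0.0256
gripper_force: 39.6
```

Call:
{"fn": "step_arm", "kwargs": {
  "moves": [
    [0,0,0.5,0,0,0,22],
    [0,0,0.5,0,0,0,22],
    [0,0,0.5,0,0,0,22]
  ]
}}

```text
clock: 8.05
tcp_pos: [0.6161, -0.0104, 0.078]
orientation: [-0.188, 2.622, 0.05]
contact_force: [-0.2, -1.0, 2.5]
grip_width: 0.0254
gripper_force: 39.7
```

Light contact of 2.5 N, so the bulb is seated. I release slowly.

Call:
{"fn": "step_arm", "kwargs": {
  "moves": [
    [0,0,0,0,0,0,27],
    [0,0,0,0,0,0,29],
    [0,0,0,0,0,0,32],
    [0,0,0,0,0,0,38],
    [0,0,0,0,0,0,45],
    [0,0,0,0,0,0,45],
    [0,0,0,0,0,0,45]
  ]
}}

```text
clock: 8.75
tcp_pos: [0.616, -0.0102, 0.0779]
orientation: [-0.188, 2.623, 0.05]
contact_force: [0.4, -0.5, 0.4]
grip_width: 0.0449
gripper_force: 0.0
```

Call:
{"fn": "step_arm", "kwargs": {
  "moves": [
    [0,0,-10,0,0,0,45],
    [0,0,-30,0,0,0,45],
    [-4,0,-60,0,0,0,45],
    [-8,0,-100,0,0,0,45],
    [-8,0,-100,0,0,0,45],
    [-8,0,-100,0,0,0,45]
  ]
}}

```text
clock: 9.35
tcp_pos: [0.5746, -0.0175, 0.17]
orientation: [-0.185, 2.621, 0.048]
contact_force: [0.6, 0.0, 0.5]
grip_width: 0.0448
gripper_force: 0.0
```

Run:
```python
from h import *
f=grab('wrist');cv2.imwrite('pics/w4.png',f['image'][...,::-1])
C=wcloud(f);P=C[f['depth']>0];P=P[np.linalg.norm(P-PL,axis=1)<.045];P=P[(P-PL)@n>-.01]
s=least_squares(lambda c:np.linalg.norm(P-c,axis=1)-.037,PL,loss='soft_l1',f_scale=.001);d=s.x-PL
print(s.x.round(4),len(P),np.sqrt(np.mean(s.fun**2)),'t,Y,n',d@t*1000,d@Y*1000,d@n*1000)
```

```text
[ 0.5517 -0.0184  0.0611] 12640 0.0012256689748229954 t,Y,n 0.8385090636328886 -0.06038790823584999 0.6602620868942435
```

View pics/w4.png

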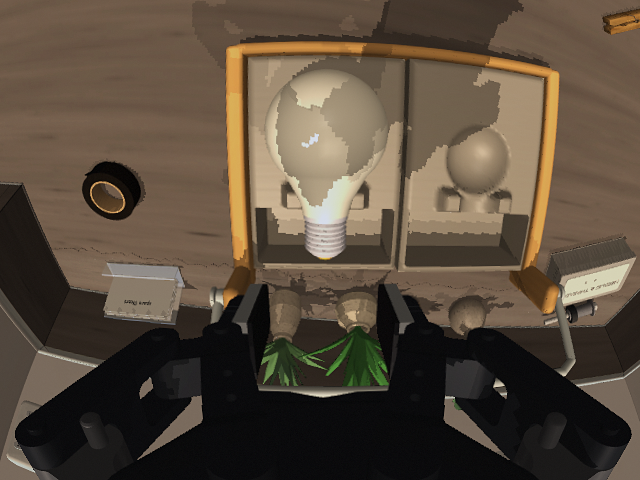

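The large bulb (325,160) lies snug in its dimple with the cap at the upper end (325,240), within 1 mm of the pocket centre. Next is the small bulb.

Run:
```python
from h import *
R=tool(-20,0);s=rel([.50,.24,.22],R)
```

```text
shift [  7.5 265.1 -62.8] turn [0.126 0.503 0.48 ] deg 40.5
```

Call:
{"fn": "step_arm", "kwargs": {
  "moves": [
    [0,5,-40,0,0.1,0.08,45],
    [8,50,-63,0.05,0.2,0.2,60],
    [8,95,-63,0.08,0.3,0.3,60],
    [8,180,-63,0.11,0.4,0.4,60],
    [8,265,-63,0.126,0.503,0.48,60],
    [8,265,-63,0.126,0.503,0.48,60],
    [8,265,-63,0.126,0.503,0.48,60],
    [8,265,-63,0.126,0.503,0.48,60]
  ]
}}

```text
clock: 10.2
tcp_pos: [0.4974, 0.2458, 0.2187]
orientation: [-0.531, -3.095, -0.002]
contact_force: [-0.0, -0.1, -0.5]
grip_width: 0.0603
gripper_force: 0.0
```

Call:
{"fn": "step_arm", "kwargs": {
  "moves": [
    [0,0,0,0,0,0,60],
    [0,0,0,0,0,0,60],
    [0,0,0,0,0,0,60]
  ]
}}

```text
clock: 10.5
tcp_pos: [0.4995, 0.2389, 0.2195]
orientation: [-0.547, -3.093, 0.002]
contact_force: [-1.1, -0.2, 0.8]
grip_width: 0.06
gripper_force: 0.0
```

Run:
```python
from h import *
f=grab('wrist');cv2.imwrite('pics/w5.png',f['image'][...,::-1]);o=r.get_obs();print(o['tcp_pos'],o['joints'].round(2))
```

```text
[0.49957613 0.23903558 0.21978798] [ 0.21  0.46 -0.99  1.81  0.43  1.1   0.28]
```

View pics/w5.png

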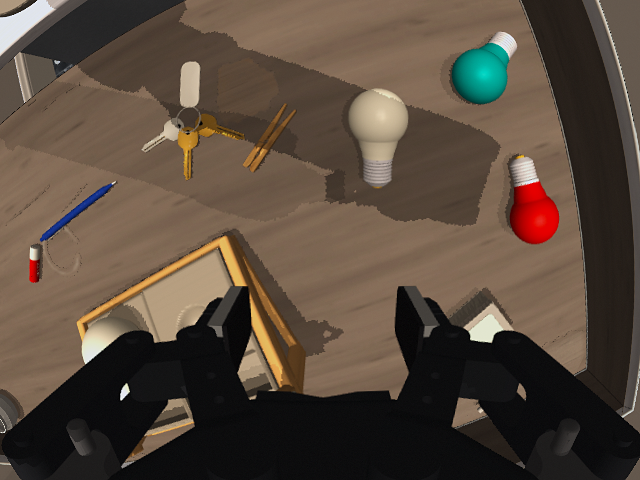

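The small bulb is at (378,118), with its cap pointing down at (378,175).

Run:
```python
from h import *
import io,contextlib
bulb(load('wrist'),(340,415,80,200),.027,.0505)
```

```text
centre [0.4326 0.3156 0.0267] 0.0008745047358938975 2948 heading -20.14890754505757 [-18.05873922  13.54522777] cap mid [0.4793 0.3003 0.0149] 0.0013507792570742882 701 max d 0.0649086439124131
```

Run:
```python
from h import *
R=tool(-18.1,10);u=-R[:,2];cap=np.array([.4793,.3003,.0149]);T=cap-u*.0085;print(T)
s=rel(T+u*.09,R);rel(T,R,s)
```

```text
[0.47789703 0.30075856 0.00652913]
shift [ 25.9  51.1 124.6] turn [ 0.002  0.175 -0.034] deg 10.2
shift [ 0.  0. 90.] turn [0. 0. 0.] deg 0.0
```

Call:
{"fn": "step_arm", "kwargs": {
  "moves": [
    [26,51,125,0.002,0.175,-0.034,60],
    [26,51,125,0.002,0.175,-0.034,60],
    [26,51,125,0.002,0.175,-0.034,60],
    [26,51,125,0.002,0.175,-0.034,60],
    [26,51,125,0.002,0.175,-0.034,60],
    [26,51,125,0.002,0.175,-0.034,60],
    [26,51,125,0.002,0.175,-0.034,60]
  ]
}}

```text
clock: 11.25
tcp_pos: [0.4934, 0.2971, 0.0972]
orientation: [-0.466, -2.935, -0.045]
contact_force: [0.7, 0.5, 0.7]
grip_width: 0.0598
gripper_force: 0.0
```

Run:
```python
from h import *
R=tool(-18.1,10);u=-R[:,2];cap=np.array([.4793,.3003,.0149]);T=cap-u*.0085
rel(T,R);print(r.get_obs()['joints'].round(2))
```

```text
shift [ 0.1 -1.6 92. ] turn [0.003 0.002 0.001] deg 0.2
[ 0.07  0.72 -0.92  1.78  0.48  1.03  0.24]
```

Call:
{"fn": "step_arm", "kwargs": {
  "moves": [
    [0,-1.5,30,0,0,0,60],
    [0,-1.5,60,0,0,0,60],
    [0,-1.5,80,0,0,0,60],
    [0,-1.5,89,0,0,0,60],
    [0,-1.5,91.5,0,0,0,50],
    [0,-1.5,91.5,0,0,0,45],
    [0,-1.5,91.5,0,0,0,45]
  ]
}}

```text
clock: 11.95
tcp_pos: [0.4774, 0.3015, 0.0064]
orientation: [-0.465, -2.933, -0.045]
contact_force: [0.0, 0.2, 0.8]
grip_width: 0.0452
gripper_force: 0.0
```

Run:
```python
from h import *
f=grab('wrist');held(f,.027,(240,400,80,270))
hsv=cv2.cvtColor(f['image'],cv2.COLOR_RGB2HSV);C=wcloud(f);o=r.get_obs();R0=Ro.from_rotvec(o['orientation']).as_matrix()
# cap lateral extent in the tool frame
P=((C-o['tcp_pos'])@R0)[f['depth']>0]*1000
P=P[(abs(P[:,0])<8)&(P[:,2]<-12)&(P[:,2]>-30)&(abs(P[:,1])<20)];print('cap y range',np.percentile(P[:,1],[2,50,98]) if len(P) else None,P[:,2].min() if len(P) else '')
```

```text
tcp [0.4772 0.3015 0.0063] globe in tool mm [ 50.   -0.2 -12. ] 18167 18167 F [ 0.3 -0.4  0.1] 0.045022425990122475
cap y range [-12.54358794  -0.38868112  11.82114597] -24.36270483813202
```

Call:
{"fn": "step_arm", "kwargs": {
  "moves": [
    [0,0,0,0,0,0,36],
    [0,0,0,0,0,0,30],
    [0,0,0,0,0,0,22],
    [0,0,0,0,0,0,22],
    [0,0,0,0,0,0,22],
    [0,0,0,0,0,0,22]
  ],
  "grip_force": 40
}}

```text
clock: 12.6
tcp_pos: [0.4766, 0.3012, 0.0054]
orientation: [-0.464, -2.932, -0.043]
contact_force: [1.1, -0.8, 3.4]
grip_width: 0.0255
gripper_force: 39.3
```

Call:
{"fn": "step_arm", "kwargs": {
  "moves": [
    [2,0,-12,0,0,0,22],
    [9,0,-50,0,0,0,22],
    [17,0,-98,0,0,0,22],
    [25,0,-145,0,0,0,22],
    [25,0,-145,0,0,0,22],
    [25,0,-145,0,0,0,22]
  ]
}}

```text
clock: 13.2
tcp_pos: [0.4772, 0.3008, 0.1535]
orientation: [-0.464, -2.934, -0.044]
contact_force: [-0.1, 0.3, -1.2]
grip_width: 0.0256
gripper_force: 39.4
```

Run:
```python
from h import *
f=grab('wrist');g=held(f,.027,(240,400,80,270))
o=r.get_obs();R0=Ro.from_rotvec(o['orientation']).as_matrix();h=np.array([np.cos(np.radians(-18.1)),np.sin(np.radians(-18.1)),0]);l0=np.degrees(np.arcsin(-R0[:,2]@h));print('lean',l0)
# axis pitch in tool: cap top points
C=wcloud(f);P=((C-o['tcp_pos'])@R0)[f['depth']>0]*1000
for a,b in((-12,-8),(-8,-4),(-4,0),(0,4),(4,8),(8,12)):
    q=P[(P[:,0]>a)&(P[:,0]<b)&(abs(P[:,1])<3)&(P[:,2]<-15)&(P[:,2]>-32)];print(a,q[:,2].mean().round(2) if len(q) else None)
lam=-25-(13.5-l0);R=tool(7.5,lam);print(lam)
s=rel(PS+.06*n-R@g,R);print(s[0])
```

```text
tcp [0.4766 0.3001 0.152 ] globe in tool mm [ 49.6   1.1 -13.9] 18228 18228 F [ 0.1  0.3 -1.7] 0.0255991551076281
lean 10.04338744870972
-12 -23.98
-8 -24.38
-4 -24.58
0 -24.77
4 -25.01
8 -25.45
-28.45661255129028
shift [-161.  -169.4   -8.9] turn [-0.072 -0.661 -0.447] deg 45.9
[0.57655091 0.0895712  0.13259472]
```

Call:
{"fn": "step_arm", "kwargs": {
  "moves": [
    [-30,-30,-30,-0.012,-0.11,-0.07,22],
    [-60,-62,-40,-0.025,-0.22,-0.15,22],
    [-90,-95,-40,-0.04,-0.33,-0.22,22],
    [-120,-127,-30,-0.05,-0.45,-0.3,22],
    [-145,-152,-20,-0.06,-0.56,-0.38,22],
    [-161,-169,-9,-0.072,-0.661,-0.447,22],
    [-161,-169,-9,-0.072,-0.661,-0.447,22],
    [-161,-169,-9,-0.072,-0.661,-0.447,22]
  ]
}}

```text
clock: 14.05
tcp_pos: [0.5743, 0.0884, 0.1298]
orientation: [-0.172, 2.645, 0.042]
contact_force: [-0.0, -1.2, -0.5]
grip_width: 0.0255
gripper_force: 39.5
```

Call:
{"fn": "step_arm", "kwargs": {
  "moves": [
    [0,0,10,0,0,0,22],
    [0,0,20,0,0,0,22],
    [0,0,20,0,0,0,22],
    [0,0,20,0,0,0,22],
    [0,0,20,0,0,0,22]
  ]
}}

```text
clock: 14.55
tcp_pos: [0.5864, 0.0923, 0.1153]
orientation: [-0.173, 2.64, 0.046]
contact_force: [0.5, 0.6, -0.3]
grip_width: 0.0256
gripper_force: 39.5
```

Run:
```python
from h import *
f=grab('wrist');g=held(f,.027,(240,400,80,270))
o=r.get_obs();R0=Ro.from_rotvec(o['orientation']).as_matrix();c=o['tcp_pos']+R0@g;d=c-PS;print('globe rel pocket: t,Y,n',(d@t*1000).round(1),(d@Y*1000).round(1),(d@n*1000).round(1),'lean',np.degrees(np.arcsin(-R0[:,2]@X)),o['joints'].round(2))
R=tool(8,-28.8);s=rel(PS+.007*n-R@g,R)
```

```text
tcp [0.5864 0.0921 0.1154] globe in tool mm [ 49.8   0.8 -12.8] 18304 18304 F [-0.7  0.3 -0.2] 0.025529672243034842
globe rel pocket: t,Y,n 1.8 0.9 39.0 lean -28.49941953063206 [ 0.31  0.42 -0.73  2.2   1.3   0.37  0.21]
shift [ 3.6 -0.5 31.6] turn [-0.003 -0.005 -0.008] deg 0.6
```

Call:
{"fn": "step_arm", "kwargs": {
  "moves": [
    [3.5,-0.5,8,-0.003,-0.005,-0.008,22],
    [3.5,-0.5,16,-0.003,-0.005,-0.008,22],
    [3.5,-0.5,24,-0.003,-0.005,-0.008,22],
    [3.5,-0.5,30,-0.003,-0.005,-0.008,22],
    [3.5,-0.5,31.5,-0.003,-0.005,-0.008,22],
    [3.5,-0.5,31.5,-0.003,-0.005,-0.008,22],
    [3.5,-0.5,31.5,-0.003,-0.005,-0.008,22]
  ]
}}

```text
clock: 15.3
tcp_pos: [0.5984, 0.0929, 0.0861]
orientation: [-0.184, 2.633, 0.047]
contact_force: [0.0, 0.4, 0.7]
grip_width: 0.026
gripper_force: 39.5
```

Run:
```python
from h import *
f=grab('wrist');g=held(f,.027,(240,400,80,270))
o=r.get_obs();R0=Ro.from_rotvec(o['orientation']).as_matrix();c=o['tcp_pos']+R0@g;d=c-PS;print('globe rel pocket: t,Y,n',(d@t*1000).round(1),(d@Y*1000).round(1),(d@n*1000).round(1),'lean',np.degrees(np.arcsin(-R0[:,2]@X)),o['joints'].round(2))
R=tool(8,-28.8);s=rel(PS+.001*n-R@g,R)
```

```text
tcp [0.5984 0.0929 0.0861] globe in tool mm [ 49.8   0.6 -12.9] 18290 18290 F [ 0.3  0.8 -0. ] 0.025808628769819302
globe rel pocket: t,Y,n 0.2 -0.4 7.2 lean -28.801451087868067 [ 0.27  0.49 -0.68  2.19  1.5   0.36  0.05]
shift [0.6 0.4 6.2] turn [-0.001  0.    -0.   ] deg 0.0
```

Call:
{"fn": "step_arm", "kwargs": {
  "moves": [
    [0.6,0.4,2,0,0,0,22],
    [0.6,0.4,4,0,0,0,22],
    [0.6,0.4,5,0,0,0,22],
    [0.6,0.4,6,0,0,0,22],
    [0.6,0.4,6,0,0,0,22],
    [0.6,0.4,6,0,0,0,22]
  ]
}}

```text
clock: 15.95
tcp_pos: [0.6007, 0.0936, 0.0803]
orientation: [-0.184, 2.634, 0.047]
contact_force: [-0.8, -0.6, 0.2]
grip_width: 0.0257
gripper_force: 39.6
```

Call:
{"fn": "step_arm", "kwargs": {
  "moves": [
    [0,0,0.5,0,0,0,22],
    [0,0,0.5,0,0,0,22],
    [0,0,0.5,0,0,0,22]
  ]
}}

```text
clock: 16.25
tcp_pos: [0.601, 0.0937, 0.0799]
orientation: [-0.184, 2.633, 0.047]
contact_force: [-1.0, -0.9, 3.1]
grip_width: 0.0254
gripper_force: 39.7
```

Call:
{"fn": "step_arm", "kwargs": {
  "moves": [
    [0,0,0.5,0,0,0,22],
    [0,0,0.5,0,0,0,22],
    [0,0,0.5,0,0,0,22]
  ]
}}

```text
clock: 16.55
tcp_pos: [0.6013, 0.0937, 0.0796]
orientation: [-0.184, 2.633, 0.047]
contact_force: [-1.5, -0.5, 3.8]
grip_width: 0.0252
gripper_force: 40.0
```

Call:
{"fn": "step_arm", "kwargs": {
  "moves": [
    [0,0,0,0,0,0,27],
    [0,0,0,0,0,0,29],
    [0,0,0,0,0,0,32],
    [0,0,0,0,0,0,38],
    [0,0,0,0,0,0,45],
    [0,0,0,0,0,0,45],
    [0,0,0,0,0,0,45]
  ]
}}

```text
clock: 17.25
tcp_pos: [0.6011, 0.0937, 0.0793]
orientation: [-0.183, 2.634, 0.047]
contact_force: [0.0, -0.4, -0.4]
grip_width: 0.0451
gripper_force: 0.0
```

Call:
{"fn": "step_arm", "kwargs": {
  "moves": [
    [0,0,-10,0,0,0,45],
    [0,0,-30,0,0,0,45],
    [-4,0,-60,0,0,0,45],
    [-8,0,-100,0,0,0,45],
    [-8,0,-100,0,0,0,45],
    [-8,0,-100,0,0,0,45]
  ]
}}

```text
clock: 17.85
tcp_pos: [0.5609, 0.0874, 0.1719]
orientation: [-0.183, 2.631, 0.045]
contact_force: [0.3, -0.7, -0.2]
grip_width: 0.0448
gripper_force: 0.0
```

Run:
```python
from h import *
f=grab('wrist');cv2.imwrite('pics/w6.png',f['image'][...,::-1])
C=wcloud(f)
for Q,R_ in((PS,.027),(PL,.037)):
    P=C[f['depth']>0];P=P[np.linalg.norm(P-Q,axis=1)<R_+.008];P=P[(P-Q)@n>-.3*R_]
    s=least_squares(lambda c:np.linalg.norm(P-c,axis=1)-R_,Q,loss='soft_l1',f_scale=.001);d=s.x-Q
    print(s.x.round(4),len(P),np.sqrt(np.mean(s.fun**2)),'t,Y,n',(np.array([d@t,d@Y,d@n])*1000).round(1))
    # cap axis height profile above land: top points along the axis
    q=(C[f['depth']>0]-Q);a=q@t;b=q@Y;h=q@n
    print([(int(k*1000),(np.max(h[(abs(a-k)<.002)&(abs(b)<.004)],initial=-1)*1000).round(1)) for k in np.arange(.036,.08,.008)])
o=r.get_obs();print(o['joints'].round(2),o['tcp_pos'])
```

```text
[0.5518 0.0872 0.0684] 6953 0.0016883039849096624 t,Y,n [ 0.7 -0.2  1.4]
[(36, np.float64(190.4)), (44, np.float64(16.8)), (52, np.float64(17.0)), (60, np.float64(15.8)), (68, np.float64(-1000.0)), (76, np.float64(-19.6))]
[ 0.5517 -0.0184  0.0611] 10600 0.0013000935676892031 t,Y,n [ 0.9 -0.   0.7]
[(36, np.float64(23.9)), (44, np.float64(19.1)), (52, np.float64(16.4)), (60, np.float64(15.4)), (68, np.float64(14.8)), (76, np.float64(14.2))]
[ 0.44  0.29 -0.84  2.21  0.96  0.38  0.53] [0.56060562 0.08735916 0.17087187]
```

View pics/w6.png

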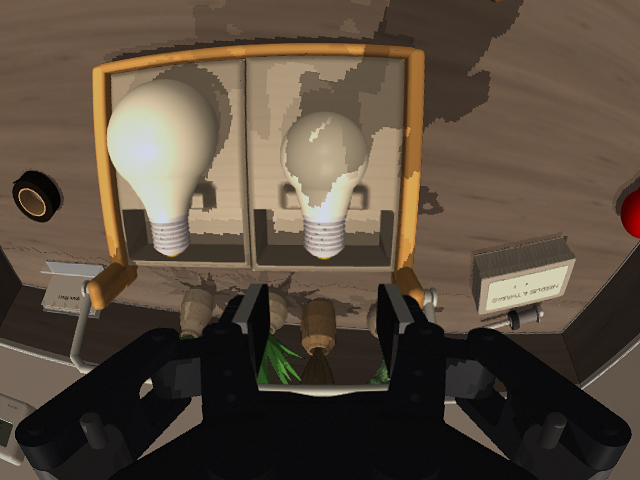

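Both bulbs lie in their pockets: the large at (160,130), the small at (325,155), with both caps in the finger wells. The keeper's pivots are at (88,290) and (430,298). I measure the hinge and plan the swing.

Run:
```python
from h import *
f=load('wrist');C=wcloud(f);ok=f['depth']>0
def sz(p): return np.round([p@X,p@Y,p[2]],4)
for (u,v) in((88,290),(86,300),(82,320),(78,345),(430,298),(432,305),(118,280),(410,285)):
    q=C[v-3:v+4,u-4:u+5][ok[v-3:v+4,u-4:u+5]];q=q[q[:,2]>.05]
    if len(q): k=q[np.argmax(q[:,2])];print((u,v),'top',sz(k),'med',sz(np.median(q,0)))
yc=(PS+PL)/2@Y;print('yc',yc)
b=np.array([.653,.036,.1755]);P=(b@X)*X+yc*Y;P[2]=.1755;print('bar mid',P)
th=np.radians(7.35);R=np.stack([Y,X,[0,0,-1]],1)
rel(P+[0,0,.08],R)
```

```text
(88, 290) top [ 0.6263 -0.1486  0.127 ] med [ 0.631  -0.1567  0.123 ]
(86, 300) top [ 0.6355 -0.1585  0.1309] med [ 0.636  -0.1576  0.128 ]
(82, 320) top [ 0.6394 -0.1567  0.1459] med [ 0.64   -0.1569  0.1428]
(78, 345) top [ 0.644  -0.1578  0.1646] med [ 0.6453 -0.1571  0.1608]
(430, 298) top [0.6323 0.0894 0.1228] med [0.6322 0.0871 0.1204]
(432, 305) top [0.6346 0.0885 0.1268] med [0.6344 0.0878 0.1241]
(118, 280) top [ 0.6395 -0.1424  0.1071] med [ 0.6425 -0.1422  0.1017]
(410, 285) top [0.6221 0.0734 0.1196] med [0.6254 0.0727 0.1144]
yc -0.03633695872838639
bar mid [0.65152916 0.04740276 0.1755    ]
shift [-114.8  -52.2  -33.3] turn [0.396 0.394 1.545] deg 94.1
```

Call:
{"fn": "step_arm", "kwargs": {
  "moves": [
    [-10,-5,-40,0.04,0.04,0.15,40],
    [-20,-10,-60,0.08,0.08,0.3,40],
    [-30,-15,-60,0.12,0.12,0.45,40],
    [-40,-20,-60,0.16,0.16,0.6,40],
    [-60,-30,-60,0.2,0.2,0.74,40],
    [-80,-40,-60,0.24,0.24,0.89,40],
    [-100,-50,-60,0.28,0.28,1.04,40],
    [-100,-50,-60,0.28,0.28,1.04,40]
  ]
}}

```text
clock: 18.7
tcp_pos: [0.6288, 0.0447, 0.2707]
orientation: [1.357, 2.65, -0.003]
contact_force: [0.2, 0.7, 0.2]
grip_width: 0.0401
gripper_force: 0.0
```

```bash
cat >> h.py <<'E'
RK=np.stack([Y,X,[0,0,-1]],1); YC=-.0363
def at(s,z): q=s*X+YC*Y; q[2]=z; return q
E
python3 - <<'E'
from h import *
rel(at(.652,.245),RK);o=r.get_obs();print(o['tcp_pos'],o['joints'].round(2))
E
```

```text
shift [-6.9 17.8 28.4] turn [0.109 0.126 0.495] deg 29.9
[0.62884254 0.04467074 0.27071237] [ 0.38  0.4  -0.78  1.7   0.46  1.08  0.07]
```

Call:
{"fn": "step_arm", "kwargs": {
  "moves": [
    [-7,18,10,0.03,0.035,0.13,35],
    [-7,18,20,0.06,0.07,0.26,35],
    [-7,18,28,0.09,0.1,0.39,35],
    [-7,18,28,0.109,0.126,0.495,35],
    [-7,18,28,0.109,0.126,0.495,35],
    [-7,18,28,0.109,0.126,0.495,35],
    [-7,18,28,0.109,0.126,0.495,35]
  ]
}}

```text
clock: 19.4
tcp_pos: [0.6479, 0.05, 0.2458]
orientation: [2.061, 2.37, -0.001]
contact_force: [0.1, 0.4, -0.5]
grip_width: 0.0351
gripper_force: 0.0
```

Run:
```python
from h import *
f=grab('wrist');C=wcloud(f);P=C[f['depth']>0];q=np.stack([P@X,P@Y,P[:,2]],1)
m=(q[:,2]>.165)&(q[:,2]<.19)&(abs(q[:,0]-.652)<.03)&(abs(q[:,1]-YC)<.09)
B=q[m];print(len(B),B.mean(0).round(4),np.percentile(B,[3,97],axis=0).round(4))
print([ (k.round(3),B[abs(B[:,1]-k)<.01].mean(0).round(4)) for k in np.arange(-.12,.05,.03) if (abs(B[:,1]-k)<.01).any()])
o=r.get_obs();print(o['tcp_pos']@X,o['tcp_pos']@Y,o['tcp_pos'][2]);rel(at(.652,.1655),RK)
```

```text
3245 [ 0.6499 -0.0264  0.179 ] [[ 0.6467 -0.1181  0.1768]
 [ 0.6533  0.0494  0.1806]]
[(np.float64(-0.12), array([ 0.6501, -0.1179,  0.1789])), (np.float64(-0.09), array([ 0.6502, -0.0897,  0.179 ])), (np.float64(-0.06), array([ 0.65  , -0.0599,  0.1791])), (np.float64(-0.03), array([ 0.6499, -0.03  ,  0.179 ])), (np.float64(0.0), array([6.50e-01, 2.00e-04, 1.79e-01])), (np.float64(0.03), array([0.6498, 0.0302, 0.1789]))]
0.6489681542702082 -0.033258213973636236 0.2461742363852015
shift [-3.   3.  80.7] turn [0.    0.001 0.011] deg 0.6
```

Call:
{"fn": "step_arm", "kwargs": {
  "moves": [
    [-3,1,30,0,0,0,35],
    [-3,1,60,0,0,0,35],
    [-3,1,80,0,0,0,35],
    [-3,1,85,0,0,0,30],
    [-3,1,85,0,0,0,20],
    [-3,1,85,0,0,0,14],
    [-3,1,85,0,0,0,14],
    [-3,1,85,0,0,0,14]
  ],
  "grip_force": 20
}}

```text
clock: 20.25
tcp_pos: [0.6502, 0.0469, 0.1626]
orientation: [2.063, 2.366, 0.002]
contact_force: [-0.3, -0.6, -0.6]
grip_width: 0.0142
gripper_force: 0.0
```

Run:
```python
from h import *
o=r.get_obs();p=o['tcp_pos'];print(p@X,p@Y,p[2],o['contact_force'].round(1),o['joints'].round(2))
R0=Ro.from_rotvec(o['orientation']).as_matrix()
hs,hz=.637,.117
for ph in (100,85,70,55,45,35):
    a=np.radians(ph);s=hs-.061*np.cos(a);z=hz+.061*np.sin(a);print(ph,'bar s,z',round(s,4),round(z,4),'shift',(R0.T@(at(s,z-.015)-p)*1000).round(1))
```

```text
0.6508187898640426 -0.0366817469112444 0.16257071182915178 [-0.3 -0.6 -0.6] [ 0.29  0.59 -0.65  1.65  0.4   1.04 -0.35]
100 bar s,z 0.6476 0.1771 shift [ 0.4 -3.2  0.5]
85 bar s,z 0.6317 0.1778 shift [  0.5 -19.1  -0.2]
70 bar s,z 0.6161 0.1743 shift [  0.7 -34.7   3.2]
55 bar s,z 0.602 0.167 shift [  0.8 -48.8  10.5]
45 bar s,z 0.5939 0.1601 shift [  0.9 -57.   17.3]
35 bar s,z 0.587 0.152 shift [  0.9 -63.8  25.4]
```

Call:
{"fn": "step_arm", "kwargs": {
  "moves": [
    [0.5,-6,0,0,0,0,14],
    [0.5,-13,0,0,0,0,14],
    [0.5,-20,0,0,0,0,14],
    [0.6,-28,1,0,0,0,14],
    [0.7,-36,3,0,0,0,14],
    [0.8,-43,7,0,0,0,14],
    [0.8,-50,11,0,0,0,14],
    [0.8,-56,16,0,0,0,14]
  ]
}}

```text
clock: 21.05
tcp_pos: [0.5932, 0.0397, 0.1449]
orientation: [2.064, 2.368, -0.001]
contact_force: [1.4, 0.7, 1.2]
grip_width: 0.0136
gripper_force: 0.7
```

Call:
{"fn": "step_arm", "kwargs": {
  "moves": [
    [0,-4,4,0,0,0,14],
    [0,-8,9,0,0,0,14],
    [0,-8,9,0,0,0,14],
    [0,-8,9,0,0,0,14]
  ]
}}

```text
clock: 21.45
tcp_pos: [0.5855, 0.0387, 0.1359]
orientation: [-2.064, -2.368, 0.002]
contact_force: [-0.5, 1.2, 0.6]
grip_width: 0.0142
gripper_force: 0.0
```

```bash
cat >> h.py <<'E'
def bar(f,s0,w=.03):
    C=wcloud(f);P=C[f['depth']>0];q=np.stack([P@X,P@Y,P[:,2]],1)
    for k in (-.13,-.1,-.036-.035,.0,.03,.06):
        m=(abs(q[:,1]-k)<.006)&(q[:,2]>.098)&(q[:,2]<.19)&(abs(q[:,0]-s0)<w)
        if m.sum()>5: B=q[m];print(k,m.sum(),B.mean(0).round(4),'z max',B[:,2].max().round(4))
E
python3 - <<'E'
from h import *
o=r.get_obs();p=o['tcp_pos'];print(p@X,p@Y,p[2],o['contact_force'].round(1))
bar(grab('wrist'),.59)
E
```

```text
0.5856631901871251 -0.03655873062936315 0.13594929689197488 [-0.5  1.2  0.6]
-0.07100000000000001 130 [ 0.5876 -0.0672  0.1565] z max 0.1585
0.0 723 [5.886e-01 3.000e-04 1.542e-01] z max 0.1591
0.03 1019 [0.5914 0.029  0.1443] z max 0.1589
0.06 735 [0.5877 0.0599 0.1565] z max 0.1588
```

Call:
{"fn": "step_arm", "kwargs": {
  "moves": [
    [0,2,-20,0,0,0,20],
    [0,2,-40,0,0,0,10],
    [0,0,-45,0,0,0,0],
    [0,-3,-45,0,0,0,0],
    [0,-3,-45,0,0,0,0],
    [0,-3,-35,0,0,0,0],
    [0,-3,-30,0,0,0,0],
    [0,-3,-30,0,0,0,0]
  ]
}}

```text
clock: 22.3
tcp_pos: [0.582, 0.0381, 0.1644]
orientation: [-2.063, -2.367, 0.004]
contact_force: [-0.8, 0.6, -0.1]
grip_width: -0.0003
gripper_force: 0.0
```

Call:
{"fn": "step_arm", "kwargs": {
  "moves": [
    [0,0,8,0,0,0,0],
    [0,0,15,0,0,0,0],
    [0,0,22,0,0,0,0],
    [0,0,29,0,0,0,0],
    [0,0,36,0,0,0,0],
    [0,0,42,0,0,0,0],
    [0,0,46,0,0,0,0],
    [0,0,46,0,0,0,0]
  ]
}}

```text
clock: 23.1
tcp_pos: [0.583, 0.0384, 0.1197]
orientation: [2.064, 2.368, -0.0]
contact_force: [0.5, -0.0, -0.3]
grip_width: 0.0003
gripper_force: 0.0
```

Run:
```python
from h import *
o=r.get_obs();p=o['tcp_pos'];print(p@X,p@Y,p[2],o['contact_force'].round(1),o['grip_width'])
bar(grab('wrist'),.578,.02)
```

```text
0.5831109550746392 -0.03653342976621968 0.11968588137850338 [ 0.5 -0.  -0.3] 0.00034769607569848333
0.0 534 [0.5758 0.     0.118 ] z max 0.1204
0.03 599 [0.5763 0.0297 0.1173] z max 0.1205
0.06 535 [0.5755 0.0599 0.1181] z max 0.1211
```

Call:
{"fn": "step_arm", "kwargs": {
  "moves": [
    [0,-2,3,0,0,0,0],
    [0,-2,6,0,0,0,0],
    [0,-2,9,0,0,0,0],
    [0,-2,11,0,0,0,0],
    [0,-2,12,0,0,0,0],
    [0,-2,12,0,0,0,0]
  ]
}}

```text
clock: 23.75
tcp_pos: [0.5809, 0.038, 0.1081]
orientation: [2.064, 2.368, -0.001]
contact_force: [0.2, 0.5, 0.2]
grip_width: 0.0001
gripper_force: 0.0
```

Call:
{"fn": "step_arm", "kwargs": {
  "moves": [
    [0,0,1,0,0,0,0],
    [0,0,2,0,0,0,0],
    [0,0,2,0,0,0,0]
  ]
}}

```text
clock: 24.05
tcp_pos: [0.5811, 0.0381, 0.1063]
orientation: [2.064, 2.368, -0.0]
contact_force: [-0.1, -0.3, 0.1]
grip_width: 0.0002
gripper_force: 0.1
```

Call:
{"fn": "step_arm", "kwargs": {
  "moves": [
    [0,0,1,0,0,0,0],
    [0,0,1,0,0,0,0]
  ]
}}

```text
clock: 24.25
tcp_pos: [0.5811, 0.0381, 0.1053]
orientation: [2.064, 2.367, -0.0]
contact_force: [-0.2, 0.0, 0.0]
grip_width: -0.0003
gripper_force: 0.3
```

Run:
```python
from h import *
bar(grab('wrist'),.578,.02);o=r.get_obs();p=o['tcp_pos'];print(p@X,p[2],o['contact_force'].round(1))
```

```text
-0.07100000000000001 13 [ 0.5795 -0.0759  0.1044] z max 0.1054
0.0 499 [5.773e-01 1.000e-04 1.042e-01] z max 0.1063
0.03 578 [0.5781 0.0297 0.104 ] z max 0.1065
0.06 522 [0.5774 0.06   0.1042] z max 0.1065
0.5811286504234647 0.10526724597993078 [-0.9  0.5 -0. ]
```

Call:
{"fn": "step_arm", "kwargs": {
  "moves": [
    [0,0,1,0,0,0,0],
    [0,0,1,0,0,0,0]
  ]
}}

```text
clock: 24.5
tcp_pos: [0.5812, 0.0381, 0.1044]
orientation: [2.064, 2.367, 0.0]
contact_force: [0.2, -0.3, 1.8]
grip_width: -0.0002
gripper_force: 0.7
```

Call:
{"fn": "step_arm", "kwargs": {
  "moves": [
    [0,0,1,0,0,0,0],
    [0,0,1,0,0,0,0]
  ]
}}

```text
clock: 24.7
tcp_pos: [0.5813, 0.0381, 0.1041]
orientation: [2.064, 2.367, -0.0]
contact_force: [-2.2, 0.2, 7.7]
grip_width: -0.0
gripper_force: 4.1
```

Call:
{"fn": "step_arm", "kwargs": {
  "moves": [
    [0,0,1,0,0,0,0],
    [0,0,1,0,0,0,0]
  ]
}}

```text
clock: 24.9
tcp_pos: [0.5814, 0.0382, 0.104]
orientation: [2.064, 2.367, -0.001]
contact_force: [-4.8, -1.6, 14.5]
grip_width: -0.0001
gripper_force: 7.6
```

The bar is on its stop (top at 104 mm, as expected). I retract and check.

Call:
{"fn": "step_arm", "kwargs": {
  "moves": [
    [0,0,-5,0,0,0,0],
    [0,0,-40,0,0,0,0],
    [0,0,-80,0,0,0,0],
    [0,-20,-120,0,0,0,0],
    [0,-40,-140,0,0,0,0],
    [0,-40,-140,0,0,0,0],
    [0,-40,-140,0,0,0,0]
  ]
}}

```text
clock: 25.6
tcp_pos: [0.5413, 0.0323, 0.2421]
orientation: [2.064, 2.366, -0.001]
contact_force: [0.9, 0.2, -0.1]
grip_width: 0.0001
gripper_force: 0.0
```

Run:
```python
from h import *
f=grab('wrist');cv2.imwrite('pics/w7.png',f['image'][...,::-1]);bar(f,.578,.015);C=wcloud(f)
for Q,R_ in((PS,.027),(PL,.037)):
    P=C[f['depth']>0];P=P[np.linalg.norm(P-Q,axis=1)<R_+.006];P=P[((P-Q)@n>-.3*R_)&((P-Q)@t<.5*R_)]
    s=least_squares(lambda c:np.linalg.norm(P-c,axis=1)-R_,Q,loss='soft_l1',f_scale=.001);d=s.x-Q
    print(len(P),'t,Y,n',(np.array([d@t,d@Y,d@n])*1000).round(1))
```

```text
-0.1 109 [ 0.5771 -0.1002  0.1033] z max 0.1051
-0.07100000000000001 124 [ 0.5773 -0.0711  0.1033] z max 0.1056
0.0 141 [ 5.772e-01 -2.000e-04  1.034e-01] z max 0.1056
0.03 154 [0.5771 0.0302 0.1034] z max 0.1061
0.06 149 [0.577  0.0599 0.1032] z max 0.1059
2075 t,Y,n [-0.  -0.1  1.4]
2336 t,Y,n [ 0.3 -0.1  0.7]
```

View pics/w7.png

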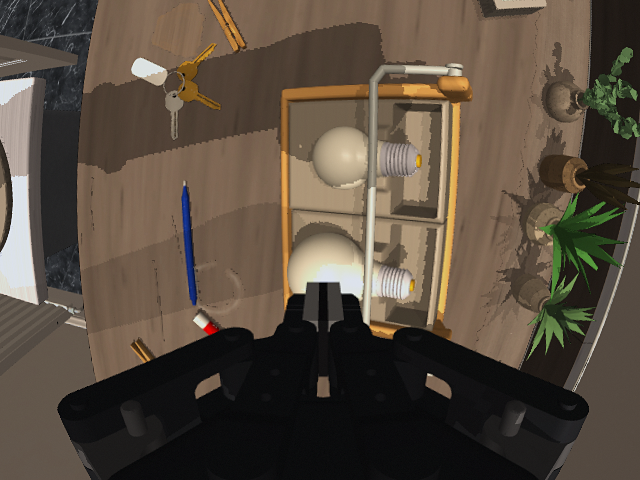

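The keeper bar (370,200) lies down across both necks. Both bulbs are seated, and the gripper is clear.

```bash
python3 -c "
from bench import r
print(r.hand_in())"
```

```text
the job is handed in; nothing more can be done
None
```

Both bulbs are in their own pockets, within about 1.5 mm of the measured pocket centres. The keeper is down on its stop across their necks, the tin, dosing cup and tape were not touched, and the job was handed in at about 26 s of the 72 s limit.

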